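# Load the cap tumbler and hold its hand paddle half way

### The arm

A 6-joint arm with a two-finger parallel gripper is mounted at the origin on the work surface. World frame = base frame: x ahead of the robot, y to its left, z up, the work surface at z = 0. Lengths are in m, angles in rad, forces in N, time in s.
With the tool pointing down it reaches from about 0.35 to 0.775 m from the base axis. Payload 5.5 kg.
Tool frame: the origin (TCP) lies at the very end of the fingers, on their centre line; the grasp point (between the pads) lies 19 mm behind it; z points along the fingers, y is the direction in which the jaws open and shut (so a half turn about z gives the same grasp; the last joint's range is limited). The gripper opens to 85 mm and grips with 20 to 120 N. Pads are 22 mm wide; open, the fingers measure 114 mm over their backs; the gripper's body (76 mm by 85 mm) begins 54 mm behind the grasp point. The pads swing forward as they close: fully open they stand 13 mm farther back than shut.
Start: joints at [-1.273, 0.313, 0.046, 1.304, 0, 1.431], TCP at [0.244, -0.521, 0.231] pointing down, gripper open.
Joint ranges: [-2.76, 2.76], [-0.86, 1.69], [-1.03, 1.26], [-2.2, 2.34], [-1.47, 1.5], [-3.14, 3.14]. Speed limits (rad/s): [2.57, 2.57, 3.14, 3.14, 3.14, 3.14].

### API

Orientations are given as a 3x3 rotation matrix whose columns are the frame's x, y, z axes.
In Python, from plant import monitor, capture, finish_job gives the robot as it stands.
- The arm moves only by the tool servo_tool, never from a script. Its arguments are lists of equal length, an entry for each row: "dr": the turn, a rotation vector about the tool's x, y, z in rad, a list of three; "linear": the shift along the tool's x, y, z in mm, a list of three; "gripper": the opening, from 0 (shut) to 1 (fully open). A call has 1 to 12 rows; each row is the pose to reach, as a shift and turn from the pose commanded when the call began, along the tool's axes at that moment; what a row does not reach only later rows make up. A row lasts 1/10 s, in which the tool goes at most 50 mm and 8.59 degrees, less where a joint would pass 70% of its speed; a pose out of reach is approached as far as the arm can. A call with a gripper value outside its range is refused whole. The fingers move at their own pace and stop on an object; "squeeze" is the grip in N (left out, the last holds). Time passes only in rows, so rows that repeat a pose let the fingers close. It gives the time, the measured TCP pose, the force and the opening at its end, in the units of the state.
- monitor.state(): the state, without advancing time (a new reading comes with each control period).
- capture(name): name is "scene" or "top" or "wrist"; returns a dict with "image" (480x640x3 uint8, red, green, blue), "camera_matrix" (3x3 intrinsics, pixels), "rvec" (rotation vector, rad) and "tvec" (3), from world to camera coordinates, as OpenCV has them. Camera axes: x right, y down, z forward; pixel columns grow to the right and rows downward; lengths in m; the calibration is good to about 2 mm. The wrist camera is an equidistant fisheye: a pixel r from the principal point sees the ray r / f radians off the axis. A picture is of the moment at which its call begins. There is no depth.
- finish_job(): hands the job in, once; it reports no verdict.
The state is a dict: "time": time; "joint_pos": joint angles; "joint_vel": joint speeds; "effort": joint torques, N m; "tcp_pos": TCP position; "eef_rot": TCP orientation; "ft_force": force on the tool from outside, world axes, zero at the start; "torque": the same for the moment, N m; "grip_width": finger opening in m.
Only numpy, scipy, OpenCV 4.12 (cv2) and the standard library are available. Lean on these libraries where they do the work, as an engineer would, in place of code of your own. Each camera call takes 0.05 s, during which the arm holds its last target.

### The job

Lift the small aluminium tray by its upright grip, tip it so that all four tube caps slide off into the bowl of the round tumbler, and set the empty tray back down on the desk the right way up. Then press the sprung hand paddle about half way down with the gripper, so that its free end is level with the wide middle mark on the post, and finish while holding it there: do not let go at the end. Do not knock over or push aside the other things on the desk.

Things in the scene. Friction and masses are not known exactly. Their poses are not given: they have to be found in the camera images.
- tray: loose aluminium tray, about 0.25 kg, 108 mm wide (y), pan from x = -77 to +59 mm, floor 4 mm thick, walls 24 mm high at the sides and back (+x); the -x end is open, its last 32 mm of floor sloping up 0.1 rad to a lip. Behind the back wall stands a black grip. Origin on the underside, mid-width; x points from lip to grip, z up. Caps slide off when it is tipped lip down 0.3 to 0.4 rad or more
- tray_grip (a point): on the axis of the tray's black grip, 50 mm above the tray's underside (at x = 68 mm in the tray's frame); the grip is a block 18 mm thick (tray x), 34 mm wide (tray y), reaching from the desk to 74 mm high; it can be pinched across either; axes as the tray's
- tray_lip (a point): middle of the tray's open edge, on its upper face: 77 mm in front (-x) of the tray's origin and 7 mm above its underside; axes as the tray's
- cap0: one of four identical loose tube caps: hard grey plastic cylinder 22 mm across, 19 mm tall, 12 g, slippery on the tray; origin at the centre of its underside, z up as it stands; they start standing on the tray's floor
- cap1: one of four identical loose tube caps: hard grey plastic cylinder 22 mm across, 19 mm tall, 12 g, slippery on the tray; origin at the centre of its underside, z up as it stands; they start standing on the tray's floor
- cap2: one of four identical loose tube caps: hard grey plastic cylinder 22 mm across, 19 mm tall, 12 g, slippery on the tray; origin at the centre of its underside, z up as it stands; they start standing on the tray's floor
- cap3: one of four identical loose tube caps: hard grey plastic cylinder 22 mm across, 19 mm tall, 12 g, slippery on the tray; origin at the centre of its underside, z up as it stands; they start standing on the tray's floor
- tumbler: tumbler, fixed to the desk: round white base 190 mm across and 55 mm high with an open steel bowl on top; origin under its centre at desk height
- bowl_floor (a point): centre of the bowl's inner floor, 60 mm above the desk; the inner floor is 124 mm across
- bowl_rim (a point): centre of the bowl's mouth, 105 mm above the desk; the mouth is 156 mm across inside, rim 4 mm thick
- paddle_base: grey base of the hand paddle, fixed to the desk, 180 mm long (x), 86 wide, 14 high; origin under its centre. The hinge line runs along y at x = +70 mm, 32 mm above the desk. A thin steel post (12 x 5 mm, top 110 mm above the desk) at x = -62, y = +43 mm has black marks for up (100 mm), half way (66 mm, the wide one) and down (32 mm)
- paddle_pad (a point): where to press: on the ribbed upper face of the aluminium paddle plate (140 mm long from the hinge, 66 mm wide, 7 mm thick, its mid-plane through the hinge axis), 115 mm from the hinge towards the free end; moves with the paddle. The free end is at the base's -x end and stands up at rest
- paddle (a joint): paddle angle in rad: 0 at rest (free end up, plate sloping 0.5 rad above level), 0.5 fully down (level), 0.25 half way. Sprung: it rises when let go; at the ribbed place it takes about 3 N to start, 8 N half way and 13 N fully down
- tube_rack: bystander: black rack with tubes, 70 x 200 mm, 102 mm tall, loose; origin under its centre
- jar: bystander: jar 60 mm across, 85 mm tall, loose; origin under its centre
- pen_pot: bystander: grey pen pot 72 mm across, 90 mm tall, pens to 150 mm, loose; origin under its centre
- mouse: bystander: black computer mouse 100 x 58 mm, 30 mm tall, loose; origin under its centre
- beaker: bystander: clear empty plastic cup 64 mm across, 70 mm tall, loose; origin under its centre
Mind the look-alikes: they are no part of the job. What is shaped like the tumbler but yellow is not meant.

How it is judged:
On the way, in this order (a step that is already met when the one before it is completed fails the run):
1. the tray is lifted with all four caps on it (height (world z) of tray_grip above 0.08 m and x of cap0 in the frame of tray between -0.08 and 0.056 m and y of cap0 in the frame of tray between -0.052 and 0.052 m and z of cap0 in the frame of tray between -0.002 and 0.04 m and x of cap1 in the frame of tray between -0.08 and 0.056 m and y of cap1 in the frame of tray between -0.052 and 0.052 m and z of cap1 in the frame of tray between -0.002 and 0.04 m and x of cap2 in the frame of tray between -0.08 and 0.056 m and y of cap2 in the frame of tray between -0.052 and 0.052 m and z of cap2 in the frame of tray between -0.002 and 0.04 m and x of cap3 in the frame of tray between -0.08 and 0.056 m and y of cap3 in the frame of tray between -0.052 and 0.052 m and z of cap3 in the frame of tray between -0.002 and 0.04 m), for 0.1 s.
2. all four caps are in the bowl while the tray is still held up beside or over it (height (world z) of tray_grip above 0.08 m and horizontal distance between tray_lip and bowl_rim below 0.2 m and horizontal distance between each of cap0, cap1, cap2, cap3 and bowl_floor below 0.078 m and z of cap0 in the frame of bowl_floor between -0.01 and 0.045 m and z of cap1 in the frame of bowl_floor between -0.01 and 0.045 m and z of cap2 in the frame of bowl_floor between -0.01 and 0.045 m and z of cap3 in the frame of bowl_floor between -0.01 and 0.045 m), for 0.1 s.
3. the empty tray stands upright on the desk and is let go (height (world z) of tray between -0.005 and 0.008 m and angle between tray's own z axis and vertical below 0.08 rad and linear speed of tray below 0.03 m/s and contact force between each of the arm, the fingers and tray below 0.2 N and horizontal distance between each of cap0, cap1, cap2, cap3 and bowl_floor below 0.078 m and z of cap0 in the frame of bowl_floor between -0.01 and 0.045 m and z of cap1 in the frame of bowl_floor between -0.01 and 0.045 m and z of cap2 in the frame of bowl_floor between -0.01 and 0.045 m and z of cap3 in the frame of bowl_floor between -0.01 and 0.045 m), for 0.2 s.
At the end, for the whole second after the job is handed in: The paddle is held by the gripper, pressing with more than 2.5 N, steady between 0.17 and 0.33 rad (0.25 is half way), for the whole last second; all four caps lie in the bowl; the tray stands flat on the desk (tilt under 0.08 rad), upright, at rest and not touched (all of step 3 and value of joint paddle between 0.17 and 0.33 rad and contact force between any of the fingers, the arm and paddle_base above 2.5 N and velocity of joint paddle between -0.1 and 0.1 rad/s); the arm keeps its last pose, push and grip.
It fails at once if a bystander is knocked over or pushed more than 3 cm (distance of any of tube_rack, jar, pen_pot, mouse, beaker from where it was at the start of the episode above 0.03 m or angle between any of tube_rack, jar, pen_pot, mouse, beaker's own z axis and vertical above 0.5 rad).
It also fails if it takes over 72 s, if anything falls off the work surface, if the arm or the gripper's body presses on something with over 40 N, if the wrist force passes 120 N, or if a joint passes its speed limit or range.

## Working session

There is one attempt and no reset: what is moved stays moved. The work goes in short steps, Python scripts to look and compute and a tool call to move; the robot and the scene stay as the last step left them, time stands still between calls to the robot, and variables do not carry over. Pictures are saved under pics/ and viewed, and the job is handed in when it is done.

Besides the shell and the picture viewer there is one more tool, called after "Request:" by a JSON object that holds its "name" and its "arguments". servo_tool: Moves the arm, as the interface text tells. Its arguments: {"type":"object","properties":{"dr":{"type":"array","items":{"type":"array","items":{"type":"number"}}},"linear":{"type":"array","items":{"type":"array","items":{"type":"number"}}},"gripper":{"type":"array","items":{"type":"number"}},"squeeze":{"type":"number"}},"required":["dr","linear","gripper"]}

```bash
mkdir -p pics; cat > h.py <<'E'
import numpy as np,cv2
from plant import monitor,capture,finish_job
def snap(n,f):
    c=capture(n); cv2.imwrite('pics/'+f,c['image'][:,:,::-1]); np.savez('pics/'+f[:-4]+'.npz',**{k:np.array(c[k]) for k in ['image','camera_matrix','rvec','tvec']}); return c
def load(f): return dict(np.load('pics/'+f+'.npz'))
def ray(c,uv):
    R=cv2.Rodrigues(np.array(c['rvec'],float))[0]; t=np.array(c['tvec'],float).ravel()
    K=np.array(c['camera_matrix']); d=np.linalg.inv(K)@[uv[0],uv[1],1]
    return -R.T@t, R.T@d
def onz(c,uv,z):
    o,d=ray(c,uv); return o+d*(z-o[2])/d[2]
def proj(c,P):
    return cv2.projectPoints(np.array(P,float).reshape(-1,3),c['rvec'],c['tvec'],c['camera_matrix'],None)[0].reshape(-1,2)
E
python3 - <<'E'
from h import *
for n in ['scene','top','wrist']:
    c=snap(n,n+'0.png'); print(n,ray(c,(320,240)),c['camera_matrix'])
print(monitor.state())
E
```

```text
scene (array([0.88490805, 0.38341233, 0.96133302]), array([-0.35263373, -0.43652885, -0.82776949])) [[482.4518705    0.         324.58176346]
 [  0.         482.4518705  242.16449247]
 [  0.           0.           1.        ]]
top (array([ 0.28313597, -0.10040273,  1.35356739]), array([ 0.18538346,  0.02847044, -0.9823515 ])) [[614.69948551   0.         322.61326589]
 [  0.         614.69948551 248.10808303]
 [  0.           0.           1.        ]]
wrist (array([ 0.30885721, -0.48853307,  0.37371703]), array([-0.25397086, -0.1160067 , -0.96026653])) [[371.64829954   0.         320.6274731 ]
 [  0.         371.64829954 243.05834564]
 [  0.           0.           1.        ]]
{'time': 0.15, 'joint_pos': array([-1.27260277e+00,  3.13821360e-01,  4.52258801e-02,  1.30360413e+00,
       -2.56001178e-06,  1.43120138e+00]), 'joint_vel': array([-0.00055648, -0.00259048,  0.0058143 , -0.00106572,  0.00307017,
        0.0015093 ]), 'effort': array([ 1.44066493e-03, -4.81067777e+01,  2.98813784e+01,  1.39029798e-02,
       -8.71316502e-05, -2.09080710e-06]), 'tcp_pos': array([ 0.24364123, -0.52039806,  0.23061169]), 'eef_rot': array([[ 9.05691452e-01,  4.23937285e-01, -4.14723457e-04],
       [ 4.23937444e-01, -9.05690480e-01,  1.34060339e-03],
       [ 1.92720675e-04, -1.38998983e-03, -9.99999015e-01]]), 'ft_force': array([ 0.15001232, -0.22952515,  0.15608742]), 'torque': array([0.01894662, 0.00938995, 0.02194326]), 'grip_width': 0.08558639266894459}
```

View pics/scene0.png

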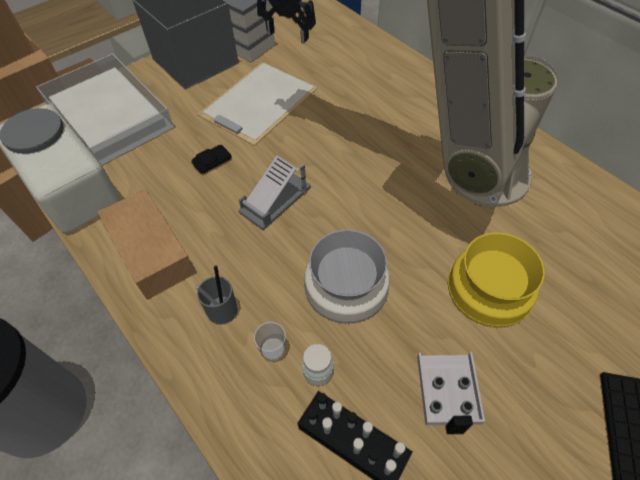

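View pics/top0.png

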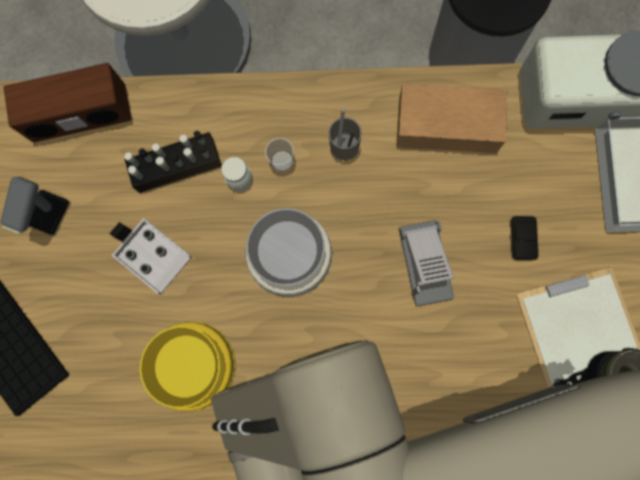

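View pics/wrist0.png

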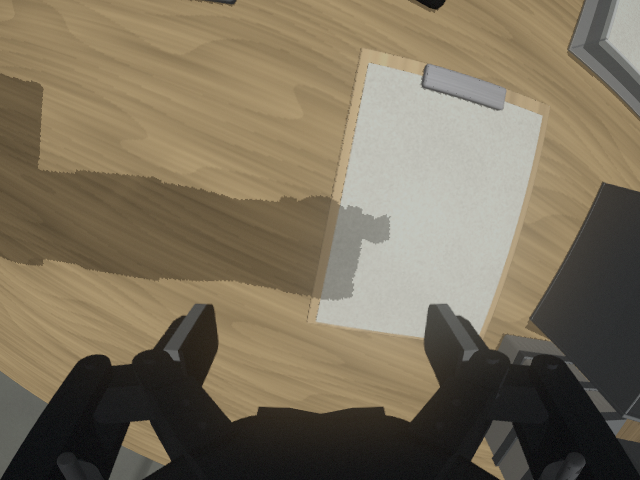

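The scene view shows the tray at about (450,388) with its grip at (459,424), and the white tumbler at (347,275). The paddle is at (275,190). In the top view these are at (151,256), (288,250) and (427,262).

```bash
python3 - <<'E'
from h import *
a=cv2.imread('pics/top0.png'); s=cv2.imread('pics/scene0.png')
f=lambda i,x,y,w,h,k:cv2.resize(i[y:y+h,x:x+w],None,fx=k,fy=k,interpolation=cv2.INTER_CUBIC)
cv2.imwrite('pics/c1.png',f(a,95,205,110,100,6))
cv2.imwrite('pics/c2.png',f(a,385,205,80,110,5))
cv2.imwrite('pics/c3.png',f(s,405,340,90,100,6))
cv2.imwrite('pics/c4.png',f(s,230,145,90,90,6))
E
```

```text
(no output)
```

View pics/c1.png

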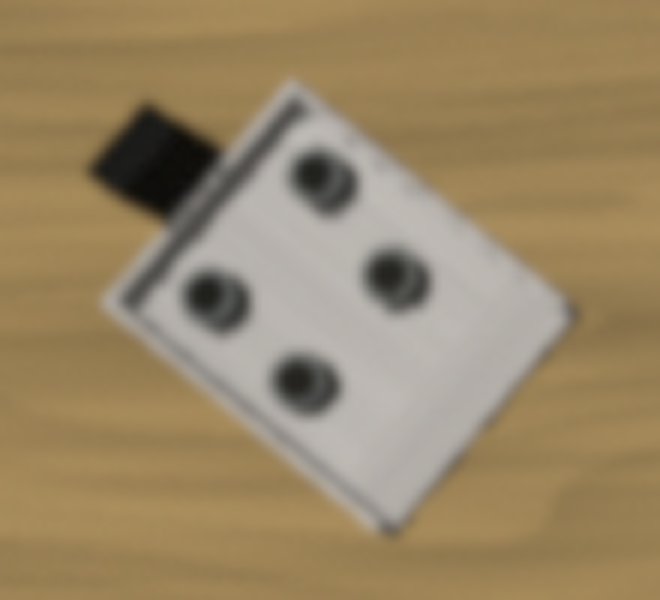

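View pics/c2.png

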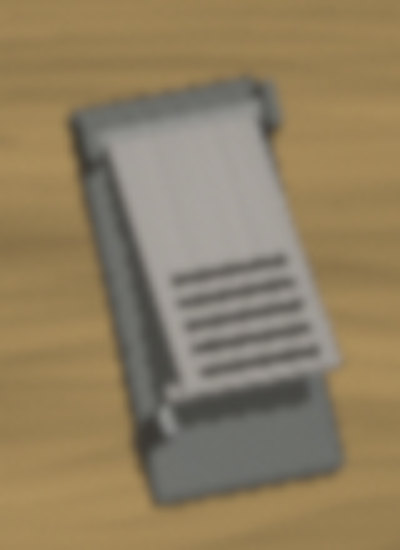

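View pics/c3.png

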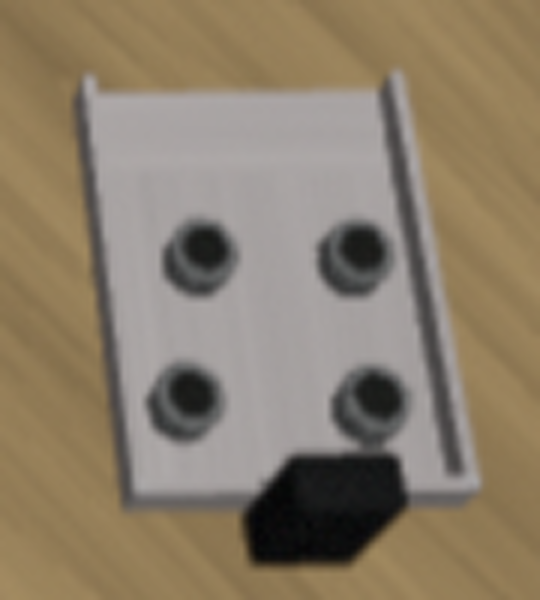

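View pics/c4.png

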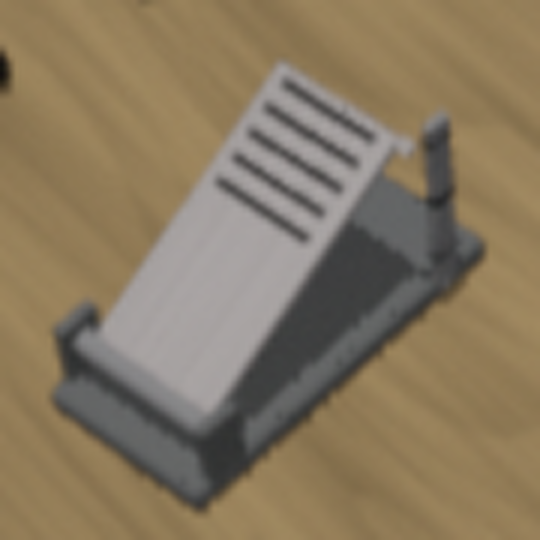

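```bash
python3 - <<'E'
from h import *
t=load('top0'); s=load('scene0'); np.set_printoptions(precision=4,suppress=True)
T=lambda p,z,o=(95,205),k=6: onz(t,(np.array(p)+.5)/k+o-.5,z)[:2]
S=lambda p,z,o=(405,340),k=6: onz(s,(np.array(p)+.5)/k+o-.5,z)[:2]
print('top wall corners')
c=[T(p,.024) for p in [(290,82),(105,300),(388,530),(575,315)]]
for q in c: print(q)
print('d',[np.linalg.norm(c[i]-c[(i+1)%4]) for i in range(4)])
b=(c[0]+c[1])/2;f=(c[2]+c[3])/2; d=b-f; print('yaw',np.arctan2(d[1],d[0]),np.arctan2(*( (c[0]-c[1])*[-1,1])) , 'orig',f+d/np.linalg.norm(d)*.077)
print('scene')
c=[S(p,.024) for p in [(478,488),(128,497),(90,75),(395,70)]]
for q in c: print(q)
print('d',[np.linalg.norm(c[i]-c[(i+1)%4]) for i in range(4)])
b=(c[0]+c[1])/2;f=(c[2]+c[3])/2; d=b-f; print('yaw',np.arctan2(d[1],d[0]),'orig',f+d/np.linalg.norm(d)*.077)
print('griptop top',[T(p,.074) for p in [(147,103),(90,168)]])
print('griptop scene',[S(p,.074) for p in [(297,457),(400,455),(405,495),(288,500)]])
print('caps',[T(p,.023) for p in [(315,172),(207,292),(390,272),(297,378)]])
# paddle
P=lambda p,z:T(p,z,(385,205),5); Q=lambda p,z:S(p,z,(230,145),6)
print('paddle base front corners top',[P(p,.014) for p in [(155,503),(342,468)]])
print('scene base corners',[Q(p,.014) for p in [(55,398),(200,508),(484,242)]])
ez=.032+.14*np.sin(.5)
print('free end', [P(p,ez) for p in [(185,398),(340,362)]],[Q(p,ez) for p in [(280,62),(395,145)]])
# tumbler: steel mask in both
for n,cc in (('top',t),('scene',s)):
    im=cc['image']; g=cv2.cvtColor(im,cv2.COLOR_RGB2HSV)
    x0,y0,w,h=(235,195,110,110) if n=='top' else (295,225,105,100)
    m=((g[:,:,1]<45)).astype('uint8')*0
    m[y0:y0+h,x0:x0+w]=(g[y0:y0+h,x0:x0+w,1]<50)*255
    k,_=cv2.findContours(m,cv2.RETR_EXTERNAL,cv2.CHAIN_APPROX_NONE); k=max(k,key=cv2.contourArea)
    print(n,cv2.boundingRect(k),cv2.fitEllipse(k))
    crop=cv2.resize(im[y0:y0+h,x0:x0+w,::-1],None,fx=5,fy=5,interpolation=cv2.INTER_CUBIC); cv2.imwrite(f'pics/tu_{n}.png',crop)
E
```

```text
top wall corners
[0.5947 0.3328]
[0.5142 0.3994]
[0.4263 0.2921]
[0.5038 0.2247]
d [np.float64(0.10444181939760186), np.float64(0.13865937331295364), np.float64(0.10270882608838003), np.float64(0.141198132169437)]
yaw 0.8780277070896133 -2.262150589765769 orig [0.5142 0.3177]
scene
[0.5156 0.4019]
[0.6005 0.333 ]
[0.5091 0.2305]
[0.4295 0.2962]
d [np.float64(0.10933112016251677), np.float64(0.13731817836350219), np.float64(0.10316910637666146), np.float64(0.13629641339358842)]
yaw 0.8647482254425736 orig [0.5193 0.3219]
griptop top [array([0.5767, 0.368 ]), array([0.5535, 0.3878])]
griptop scene [array([0.5691, 0.3604]), array([0.5454, 0.3798]), array([0.5532, 0.3882]), array([0.5805, 0.3668])]
caps [array([0.5604, 0.3228]), array([0.5163, 0.3618]), array([0.5219, 0.2939]), array([0.4833, 0.3274])]
paddle base front corners top [array([ 0.3863, -0.2657]), array([ 0.3994, -0.3472])]
scene base corners [array([ 0.578 , -0.3136]), array([ 0.5656, -0.2297]), array([ 0.3902, -0.2633])]
free end [array([ 0.4222, -0.2695]), array([ 0.4353, -0.3333])] [array([ 0.4368, -0.3339]), array([ 0.4294, -0.2676])]
top (246, 208, 86, 88) ((287.8268737792969, 251.88986206054688), (83.73400115966797, 87.0809326171875), 153.22877502441406)
scene (305, 229, 84, 94) ((346.8106689453125, 276.1600646972656), (84.78031158447266, 94.05912017822266), 2.8117191791534424)
```

View pics/tu_top.png

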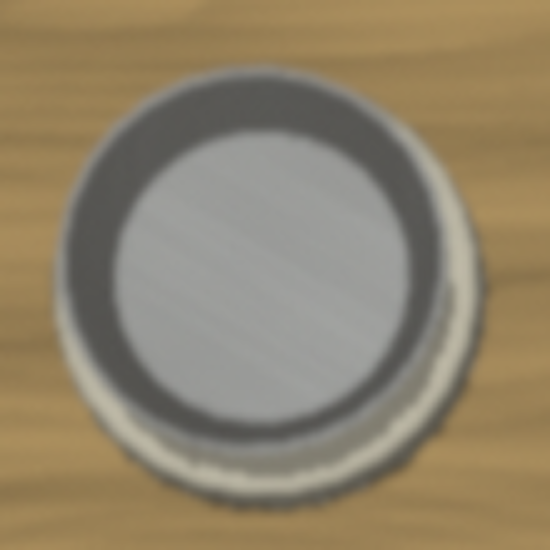

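View pics/tu_scene.png

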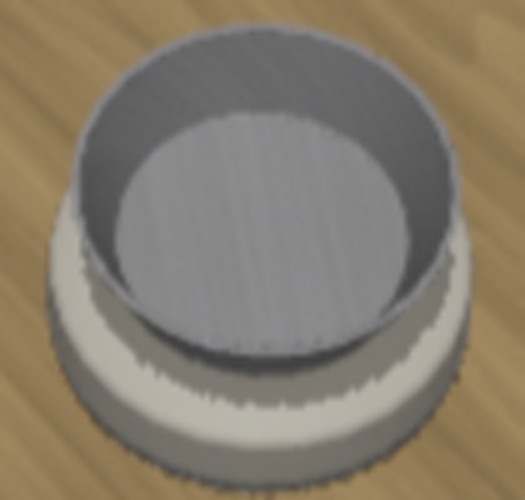

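```bash
cat >> h.py <<'E'
from scipy.spatial.transform import Rotation as Ro
np.set_printoptions(precision=4,suppress=True)
def go(p,R,base=None):
    s=monitor.state() if base is None else base
    R0=np.array(s['eef_rot']); 
    print('lin mm',np.round(R0.T@(np.array(p)-s['tcp_pos'])*1e3,1),'dr',Ro.from_matrix(R0.T@R).as_rotvec())
def tool(yyaw,tilt=0):
    # tool z down, tool y along yaw; tilt about world axis making fingers point to +y-yaw direction (outward)
    y=np.array([np.cos(yyaw),np.sin(yyaw),0]);z=np.array([0,0,-1.]);x=np.cross(y,z)
    R=np.c_[x,y,z]
    if tilt: R=Ro.from_rotvec(-tilt*np.cross([0,0,1],y)).as_matrix()@R
    return R
E
python3 - <<'E'
from h import *
t=load('top0'); s=load('scene0')
print('floor',onz(t,(287.2,250.3),.06),'rim',onz(t,(285.6,246.8),.105))
sc=lambda p,z:onz(s,np.array(p)/5+[295,225],z)
# scene: extremes of rim / floor
print('rim scene',[(sc(p,.105)) for p in [(265,22),(265,358),(74,190),(462,190)]])
print('floor scene',(sc((114,228),.06)+sc((409,228),.06))/2)
print(tool(.87,.5))
go([.561,.372,.2],tool(.87))
go([.4,0,.25],tool(-.1))
E
```

```text
floor [0.5068 0.0078 0.06  ] rim [0.5065 0.0072 0.105 ]
rim scene [array([ 0.4559, -0.0498,  0.105 ]), array([0.5653, 0.072 , 0.105 ]), array([ 0.5734, -0.0378,  0.105 ]), array([0.451, 0.067, 0.105])]
floor scene [0.5076 0.0077 0.06  ]
[[-0.7643  0.5659  0.3091]
 [ 0.6448  0.6708  0.3664]
 [ 0.      0.4794 -0.8776]]
lin mm [ 665.7 -673.7   31.7] dr [-0.0007 -0.0015 -2.003 ]
lin mm [ 362.2 -405.1  -18.8] dr [-0.0012 -0.0009 -1.033 ]
```

Request:
{"name": "servo_tool", "arguments": {"dr": [[0,0,-0.1],[0,0,-0.2],[0,0,-0.3],[0,0,-0.4],[0,0,-0.5],[0,0,-0.6],[0,0,-0.7],[0,0,-0.8],[0,0,-0.9],[0,0,-1.0],[0,0,-1.03],[0,0,-1.03]], "linear": [[36,-40,-2],[72,-81,-4],[108,-121,-6],[145,-162,-8],[181,-202,-10],[217,-243,-12],[253,-283,-14],[290,-324,-16],[326,-364,-18],[362,-405,-19],[362,-405,-19],[362,-405,-19]], "gripper": [0.6,0.6,0.6,0.6,0.6,0.6,0.6,0.6,0.6,0.6,0.6,0.6], "squeeze": 80}}

```text
time: 1.35
tcp_pos: [0.4004, 0.0041, 0.2504]
eef_rot: [[0.094, 0.996, 0.001], [0.996, -0.094, 0.001], [0.001, 0.0, -1.0]]
ft_force: [0.2, 0.2, 0.1]
grip_width: 0.0512
```

```bash
python3 - <<'E'
from h import *
s=monitor.state(); print(s['time'],s['tcp_pos'],s['eef_rot'],s['joint_pos'],s['grip_width'])
go([.561,.372,.2],tool(.87))
E
```

```text
1.35 [0.4004 0.0041 0.2504] [[ 0.0937  0.9956  0.0006]
 [ 0.9956 -0.0937  0.0012]
 [ 0.0013  0.0005 -1.    ]] [-0.1919 -0.0322 -0.3138  1.2889  0.0013  1.4727] 0.05120902711967228
lin mm [381.3 125.4  50.9] dr [ 0.0011 -0.001  -0.9639]
```

Request:
{"name": "servo_tool", "arguments": {"dr": [[0,0,-0.1],[0,0,-0.2],[0,0,-0.3],[0,0,-0.4],[0,0,-0.5],[0,0,-0.6],[0,0,-0.7],[0,0,-0.8],[0,0,-0.9],[0,0,-0.964],[0,0,-0.964],[0,0,-0.964]], "linear": [[38,12,5],[76,25,10],[114,38,15],[152,50,20],[190,63,25],[228,75,30],[267,88,35],[305,100,40],[343,113,45],[381,125,50],[381,125,50],[381,125,50]], "gripper": [0.6,0.6,0.6,0.6,0.6,0.6,0.6,0.6,0.6,0.6,0.6,0.6]}}

```text
time: 2.55
tcp_pos: [0.5632, 0.3653, 0.1986]
eef_rot: [[-0.758, 0.652, -0.002], [0.652, 0.758, -0.002], [0.001, -0.003, -1.0]]
ft_force: [-0.6, -0.4, 1.0]
grip_width: 0.0512
```

```bash
python3 - <<'E'
from h import *
snap('wrist','w1.png');snap('scene','s1.png')
s=monitor.state(); print(s['time'],s['tcp_pos'],s['eef_rot'],s['joint_pos'],s['grip_width'])
E
```

```text
2.65 [0.5632 0.3642 0.2002] [[-0.7575  0.6529 -0.0007]
 [ 0.6529  0.7575 -0.0009]
 [-0.     -0.0011 -1.    ]] [ 0.4547  0.5152  0.2748  1.3315 -0.0005  1.1661] 0.051406684063836985
```

View pics/w1.png

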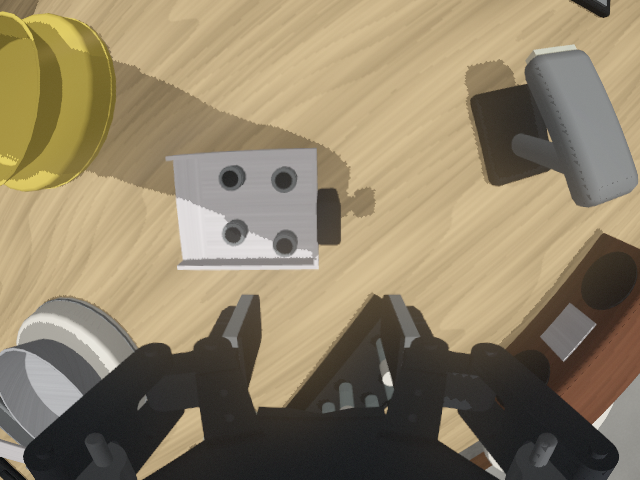

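View pics/s1.png

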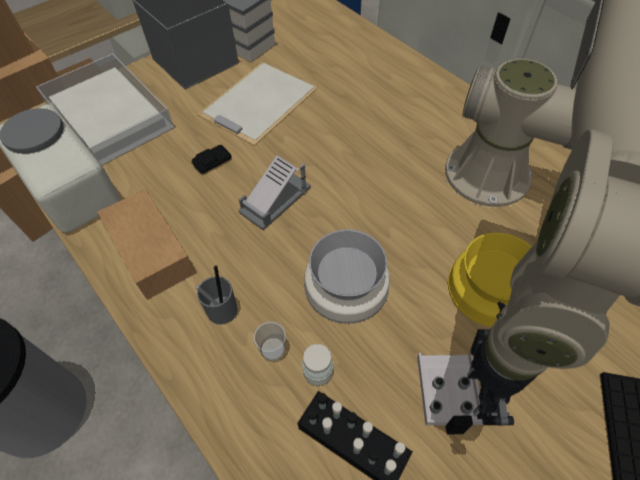

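```bash
python3 - <<'E'
from h import *
c=load('w1'); im=c['image'][:,:,::-1]
cv2.imwrite('pics/w1c.png',cv2.resize(im[140:280,160:360],None,fx=4,fy=4,interpolation=cv2.INTER_CUBIC))
K=c['camera_matrix'];R=cv2.Rodrigues(c['rvec'])[0];o=-R.T@c['tvec'].ravel()
print(o)
E
cat >> h.py <<'E'
def fonz(c,uv,z):
    K=c['camera_matrix'];R=cv2.Rodrigues(np.array(c['rvec'],float))[0];o=-R.T@np.array(c['tvec'],float).ravel()
    q=cv2.fisheye.undistortPoints(np.array([[uv]],float),K,np.zeros(4))[0,0]
    d=R.T@[q[0],q[1],1]; return (o+d*(z-o[2])/d[2])[:2]
E
```

```text
[0.5071 0.4142 0.3419]
```

View pics/w1c.png

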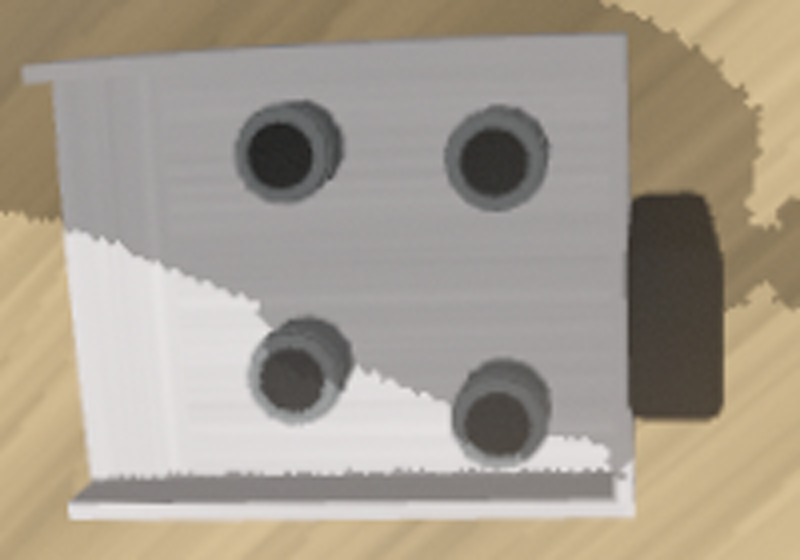

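```bash
python3 - <<'E'
from h import *
c=load('w1')
f=lambda x,y,z:fonz(c,(x/4+160,y/4+140),z)
print('grip',f(677,330,.074), [f(*p,.074) for p in [(632,418),(722,418),(722,258)]])
P=[f(*p,.024) for p in [(625,35),(632,516),(70,516),(23,72)]];
print(P, [np.linalg.norm(P[i]-P[(i+1)%4]) for i in range(4)])
b=(P[0]+P[1])/2;g=(P[2]+P[3])/2;d=b-g;print('yaw',np.arctan2(d[1],d[0]),np.arctan2(*((P[0]-P[1])*[1,-1])),'o',g+.077*d/np.linalg.norm(d))
s=monitor.state()
E
```

```text
grip [0.5595 0.3764] [array([0.5669, 0.3589]), array([0.578 , 0.3718]), array([0.5545, 0.3914])]
[array([0.513 , 0.4028]), array([0.5958, 0.3333]), array([0.5086, 0.2295]), array([0.427 , 0.2975])] [np.float64(0.10812291613781701), np.float64(0.1356007614764772), np.float64(0.1061583566460656), np.float64(0.1359358171752937)]
yaw 0.878938623287984 -2.268894073959081 o [0.5169 0.3228]
```

```bash
python3 - <<'E'
from h import *
go([.5608,.374,.2],tool(.875));go([.5608,.374,.031],tool(.875))
E
```

```text
lin mm [8.2 5.8 0.2] dr [-0.0011 -0.     -0.0156]
lin mm [  8.2   6.  169.2] dr [-0.0011 -0.     -0.0156]
```

Request:
{"name": "servo_tool", "arguments": {"dr": [[0,0,-0.016],[0,0,-0.016],[0,0,-0.016],[0,0,-0.016],[0,0,-0.016]], "linear": [[8,6,30],[8,6,60],[8,6,90],[8,6,90],[8,6,90]], "gripper": [0.6,0.6,0.6,0.6,0.6]}}

```text
time: 3.15
tcp_pos: [0.5611, 0.3741, 0.1113]
eef_rot: [[-0.768, 0.641, -0.0], [0.641, 0.768, -0.0], [0.0, -0.0, -1.0]]
ft_force: [-0.0, -0.6, 0.5]
grip_width: 0.0512
```

```bash
python3 - <<'E'
from h import *
go([.5608,.374,.031],tool(.875));print(monitor.state()['tcp_pos'])
E
```

```text
lin mm [ 0.2 -0.3 80.3] dr [-0.0004 -0.      0.0005]
[0.5611 0.3741 0.1113]
```

Aligned to within 0.3 mm. Next I descend and grip.

Request:
{"name": "servo_tool", "arguments": {"dr": [[0,0,0],[0,0,0],[0,0,0],[0,0,0],[0,0,0],[0,0,0]], "linear": [[0,0,20],[0,0,40],[0,0,60],[0,0,75],[0,0,80],[0,0,80]], "gripper": [0.6,0.6,0.6,0.6,0.6,0.6]}}

```text
time: 3.75
tcp_pos: [0.5621, 0.3753, 0.0317]
eef_rot: [[-0.768, 0.64, 0.001], [0.64, 0.768, 0.001], [-0.001, 0.001, -1.0]]
ft_force: [-0.1, 0.8, 0.2]
grip_width: 0.0513
```

Request:
{"name": "servo_tool", "arguments": {"dr": [[0,0,0],[0,0,0],[0,0,0],[0,0,0],[0,0,0],[0,0,0],[0,0,0],[0,0,0],[0,0,0],[0,0,0]], "linear": [[0,0,0],[0,0,0],[0,0,0],[0,0,0],[0,0,0],[0,0,0],[0,0,0],[0,0,0],[0,0,0],[0,0,0]], "gripper": [0.5,0.45,0.4,0.35,0.3,0.25,0.2,0.15,0.1,0.1], "squeeze": 80}}

```text
time: 4.75
tcp_pos: [0.5613, 0.3753, 0.0304]
eef_rot: [[-0.769, 0.639, 0.0], [0.639, 0.769, -0.0], [-0.0, -0.0, -1.0]]
ft_force: [-1.3, -1.2, 3.0]
grip_width: 0.017
```

```bash
python3 - <<'E'
from h import *
snap('wrist','w2.png')
s=monitor.state();print(s['tcp_pos'],s['grip_width'],s['ft_force'],s['torque'])
E
```

```text
[0.5612 0.3753 0.0304] 0.01696406742489033 [-1.5045 -0.6153  1.9669] [-0.12    0.1708  0.0308]
```

View pics/w2.png

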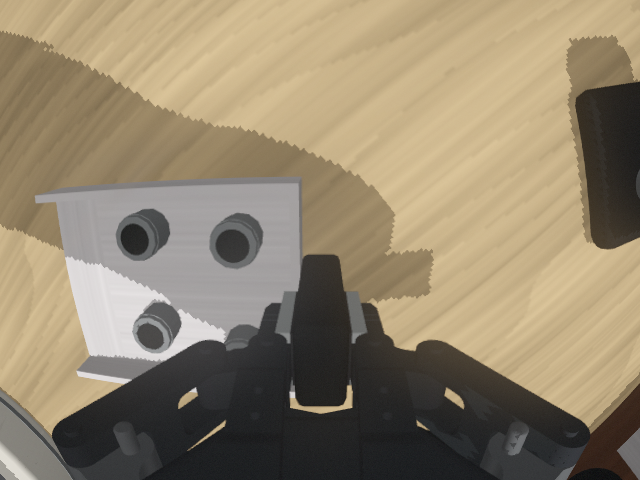

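Request:
{"name": "servo_tool", "arguments": {"dr": [[0,0,0],[0,0,0],[0,0,0],[0.01,0,0],[0.02,0,0],[0.03,0,0],[0.04,0,0],[0.05,0,0],[0.05,0,0],[0.05,0,0],[0.05,0,0],[0.05,0,0]], "linear": [[0,0,-2],[0,0,-6],[0,0,-12],[0,0,-20],[0,0,-29],[0,0,-38],[0,0,-47],[0,0,-56],[0,0,-64],[0,0,-70],[0,0,-74],[0,0,-75]], "gripper": [0.1,0.1,0.1,0.1,0.1,0.1,0.1,0.1,0.1,0.1,0.1,0.1]}}

```text
time: 6.0
tcp_pos: [0.5614, 0.3754, 0.1058]
eef_rot: [[-0.769, 0.639, -0.031], [0.639, 0.768, -0.038], [-0.0, -0.049, -0.999]]
ft_force: [0.4, -0.2, -4.8]
grip_width: 0.0173
```

```bash
python3 - <<'E'
from h import *
snap('wrist','w3.png');snap('scene','s3.png')
s=monitor.state();print(s['time'],s['tcp_pos'],s['eef_rot'],s['grip_width'],s['ft_force'],s['torque'])
E
```

```text
6.1 [0.5612 0.3753 0.1053] [[-0.7688  0.6387 -0.0319]
 [ 0.6395  0.7678 -0.0385]
 [-0.0001 -0.05   -0.9987]] 0.01744702643717268 [-1.3104 -0.2865 -3.7789] [ 0.1491 -0.195  -0.0212]
```

View pics/w3.png

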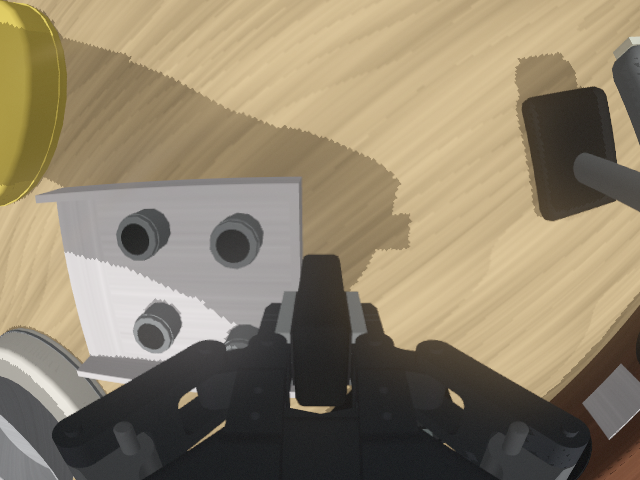

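View pics/s3.png

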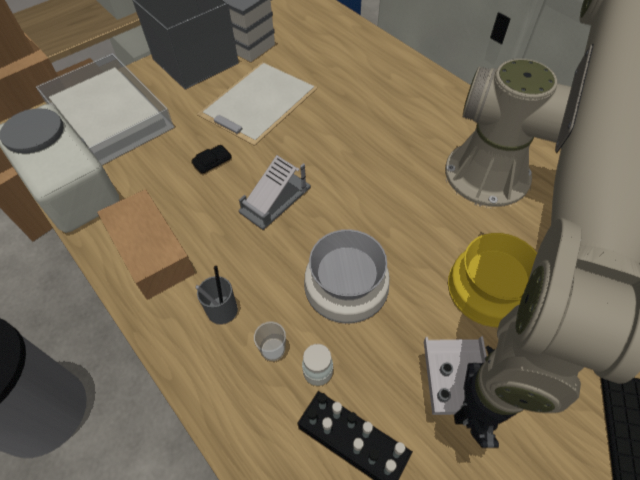

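```bash
cat >> h.py <<'E'
YAW=.875;U=np.array([np.cos(YAW),np.sin(YAW),0]);B=np.array([.507,.0078,0])
def tcp_for(lipoff,lipz,th,yaw=YAW):
    U=np.array([np.cos(yaw),np.sin(yaw),0]);X=U*np.cos(th)+[0,0,np.sin(th)];Z=-U*np.sin(th)+[0,0,np.cos(th)]
    L=B+lipoff*U+[0,0,lipz]; return L+.145*X+.023*Z, tool(yaw,th)
E
python3 - <<'E'
from h import *
p,R=tcp_for(.03,.175,-.05);print(p);go(p,R)
p2,_=tcp_for(.03,.175,-.05);s=monitor.state();q=s['tcp_pos'].copy();q[2]=p[2];go(q,s['eef_rot'])
E
```

```text
[0.6198 0.1429 0.1907]
lin mm [-193.6 -145.3  -78.3] dr [-0.      0.0002  0.0019]
lin mm [ -0.   -4.3 -85.4] dr [0. 0. 0.]
```

Request:
{"name": "servo_tool", "arguments": {"dr": [[0,0,0],[0,0,0],[0,0,0],[0,0,0],[0,0,0],[0,0,0],[0,0,0],[0,0,0],[0,0,0],[0,0,0],[0,0,0],[0,0,0]], "linear": [[0,0,-4],[0,-1,-12],[0,-2,-22],[0,-3,-34],[0,-3,-46],[0,-4,-58],[-2,-6,-70],[-6,-8,-78],[-12,-13,-84],[-20,-19,-85],[-30,-26,-85],[-40,-34,-84]], "gripper": [0.1,0.1,0.1,0.1,0.1,0.1,0.1,0.1,0.1,0.1,0.1,0.1]}}

```text
time: 7.3
tcp_pos: [0.5732, 0.3255, 0.1903]
eef_rot: [[-0.769, 0.639, -0.033], [0.64, 0.768, -0.039], [0.0, -0.051, -0.999]]
ft_force: [0.9, 0.1, -3.8]
grip_width: 0.0173
```

Request:
{"name": "servo_tool", "arguments": {"dr": [[0,0,0],[0,0,0],[0,0,0],[0,0,0],[0,0,0],[0,0,0],[0,0,0],[0,0,0],[0,0,0],[0,0,0],[0,0,0],[0,0,0]], "linear": [[-11,-8,0],[-23,-16,1],[-36,-26,1],[-50,-36,2],[-64,-46,2],[-78,-56,3],[-92,-66,4],[-106,-76,4],[-119,-86,5],[-131,-95,5],[-141,-102,6],[-148,-107,6]], "gripper": [0.1,0.1,0.1,0.1,0.1,0.1,0.1,0.1,0.1,0.1,0.1,0.1]}}

```text
time: 8.5
tcp_pos: [0.6186, 0.1486, 0.1901]
eef_rot: [[-0.768, 0.639, -0.032], [0.64, 0.767, -0.039], [0.0, -0.05, -0.999]]
ft_force: [0.8, 0.3, -4.0]
grip_width: 0.017
```

```bash
python3 - <<'E'
from h import *
snap('wrist','w4.png');snap('scene','s4.png');snap('top','t4.png')
s=monitor.state();print(s['time'],s['tcp_pos'],s['eef_rot'],s['joint_pos'],s['grip_width'],s['ft_force'],s['torque'])
p,R=tcp_for(.03,.175,-.05);go(p,R)
E
```

```text
8.65 [0.6184 0.1495 0.1902] [[-0.7683  0.6392 -0.032 ]
 [ 0.64    0.7674 -0.0382]
 [ 0.0002 -0.0498 -0.9988]] [ 0.1272  0.4812  0.1947  1.321  -0.0338  0.8223] 0.017387377110967064 [-0.1857  0.5219 -3.5769] [ 0.2901 -0.1811 -0.0322]
lin mm [-5.3 -4.2 -0.3] dr [ 0.0001 -0.0001  0.0013]
```

View pics/w4.png

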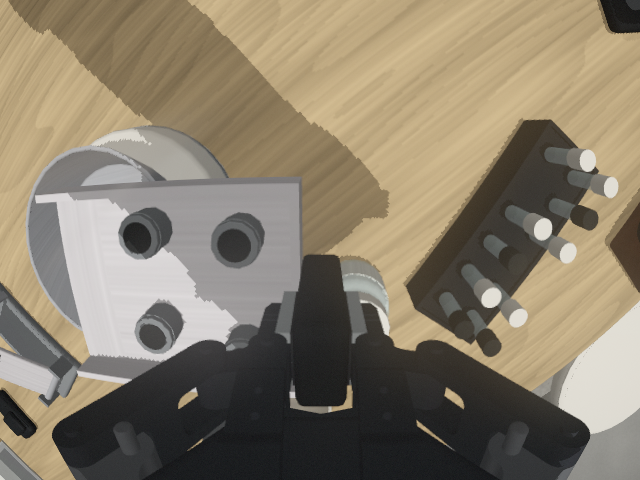

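View pics/s4.png

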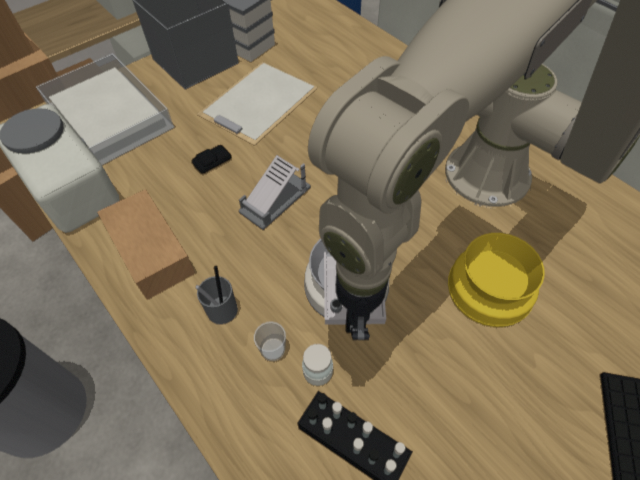

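View pics/t4.png

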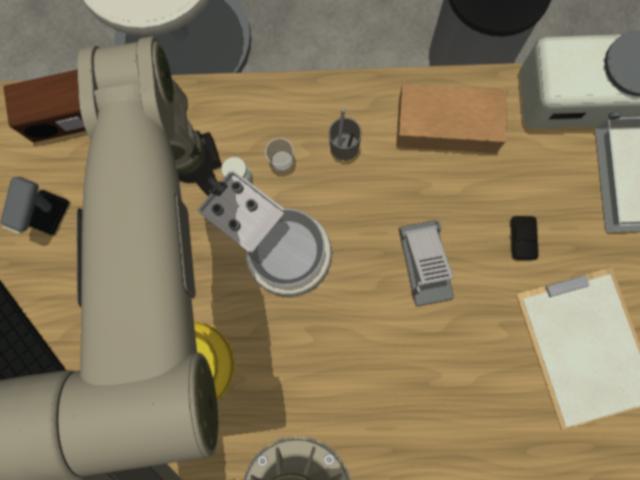

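```bash
python3 - <<'E'
from h import *
s=monitor.state()
for th in [0,.1,.2,.3,.35,.4,.45,.5,.6]:
    p,R=tcp_for(.03,.13,th);print(th,p,end=' ');go(p,R,s)
E
```

```text
0 [0.6192 0.1421 0.153 ] lin mm [-5.3 -3.3 37.4] dr [-0.0499 -0.0002  0.0013]
0.1 [0.6172 0.1398 0.1674] lin mm [-5.3 -7.  23.2] dr [-0.1499 -0.0002  0.0013]
0.2 [0.6144 0.1364 0.1813] lin mm [ -5.3 -12.2   9.5] dr [-0.2499 -0.0003  0.0012]
0.3 [0.6107 0.1319 0.1948] lin mm [ -5.3 -18.7  -3.7] dr [-0.3499 -0.0003  0.0012]
0.35 [0.6085 0.1293 0.2013] lin mm [ -5.3 -22.4 -10. ] dr [-0.3999 -0.0004  0.0012]
0.4 [0.6061 0.1265 0.2077] lin mm [ -5.3 -26.4 -16.1] dr [-0.4499 -0.0004  0.0012]
0.45 [0.6035 0.1234 0.2138] lin mm [ -5.3 -30.8 -22.1] dr [-0.4999 -0.0004  0.0012]
0.5 [0.6007 0.12   0.2197] lin mm [ -5.3 -35.4 -27.8] dr [-0.5499 -0.0005  0.0012]
0.6 [0.5946 0.1127 0.2309] lin mm [ -5.3 -45.5 -38.4] dr [-0.6499 -0.0005  0.0012]
```

First to θ=0.1, with the lip at 0.13 m.

Request:
{"name": "servo_tool", "arguments": {"dr": [[-0.02,0,0],[-0.04,0,0],[-0.06,0,0],[-0.08,0,0],[-0.1,0,0],[-0.12,0,0],[-0.14,0,0],[-0.15,0,0],[-0.15,0,0],[-0.15,0,0]], "linear": [[-1,-1,3],[-2,-1,6],[-3,-2,9],[-4,-3,12],[-5,-4,15],[-5,-5,18],[-5,-6,21],[-5,-7,23],[-5,-7,23],[-5,-7,23]], "gripper": [0.1,0.1,0.1,0.1,0.1,0.1,0.1,0.1,0.1,0.1]}}

```text
time: 9.65
tcp_pos: [0.6169, 0.1403, 0.1677]
eef_rot: [[-0.769, 0.636, 0.064], [0.64, 0.765, 0.077], [-0.0, 0.1, -0.995]]
ft_force: [0.1, -0.0, -3.1]
grip_width: 0.0175
```

```bash
python3 - <<'E'
from h import *
snap('wrist','w5.png');snap('top','t5.png')
s=monitor.state();print(s['time'],s['tcp_pos'],s['joint_pos'],s['grip_width'],s['ft_force'])
for th in [.1,.2,.3,.35,.4,.45,.5,.6]:
    p,R=tcp_for(.03,.13,th);print(th,end=' ');go(p,R,s)
E
```

```text
9.75 [0.6172 0.1405 0.1678] [ 0.0624  0.3859 -0.0107  1.1051  0.0726  0.7585] 0.017405859839385116 [-0.0682 -1.0131 -3.9574]
0.1 lin mm [-0.5 -0.6  0.4] dr [0.0002 0.0002 0.0022]
0.2 lin mm [ -0.5  -3.6 -14. ] dr [-0.0998  0.      0.0022]
0.3 lin mm [ -0.5  -8.  -27.9] dr [-0.1998 -0.0001  0.0022]
0.35 lin mm [ -0.5 -10.8 -34.8] dr [-0.2498 -0.0001  0.0022]
0.4 lin mm [ -0.5 -13.8 -41.4] dr [-0.2998 -0.0002  0.0022]
0.45 lin mm [ -0.5 -17.2 -47.9] dr [-0.3498 -0.0002  0.0022]
0.5 lin mm [ -0.5 -21.  -54.3] dr [-0.3998 -0.0003  0.0022]
0.6 lin mm [ -0.5 -29.3 -66.3] dr [-0.4998 -0.0004  0.0022]
```

View pics/w5.png

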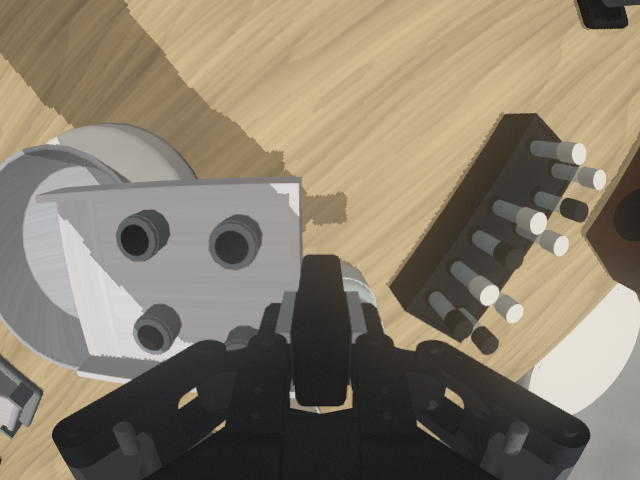

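View pics/t5.png

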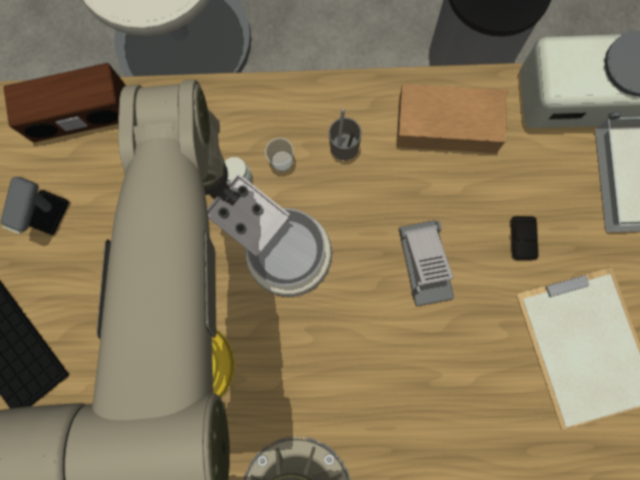

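Request:
{"name": "servo_tool", "arguments": {"dr": [[-0.03,0,0],[-0.06,0,0],[-0.1,0,0],[-0.13,0,0],[-0.16,0,0],[-0.2,0,0],[-0.22,0,0],[-0.25,0,0],[-0.27,0,0],[-0.3,0,0],[-0.3,0,0],[-0.3,0,0]], "linear": [[0,-1,-4],[0,-2,-8],[0,-4,-14],[0,-5,-18],[0,-6,-22],[0,-8,-28],[0,-9,-31],[0,-11,-35],[0,-12,-38],[0,-14,-41],[0,-14,-41],[0,-14,-41]], "gripper": [0.1,0.1,0.1,0.1,0.1,0.1,0.1,0.1,0.1,0.1,0.1,0.1]}}

```text
time: 10.95
tcp_pos: [0.6053, 0.1263, 0.207]
eef_rot: [[-0.769, 0.589, 0.249], [0.64, 0.708, 0.299], [-0.0, 0.389, -0.921]]
ft_force: [-0.5, -0.8, -2.4]
grip_width: 0.0175
```

```bash
python3 - <<'E'
from h import *
snap('wrist','w6.png');snap('top','t6.png');snap('scene','s6.png')
s=monitor.state();print(s['time'],s['tcp_pos'],s['joint_pos'],s['grip_width'],s['ft_force'])
for th in [.4,.45,.5,.6]:
    p,R=tcp_for(.03,.13,th);print(th,end=' ');go(p,R,s)
E
```

```text
11.1 [0.6055 0.1267 0.2069] [-0.0816  0.1906 -0.245   0.8972  0.3243  0.651 ] 0.017235469697550118 [ 0.6927  0.5078 -3.0998]
0.4 lin mm [-0.6  0.5 -0.6] dr [-0.0002 -0.0009  0.0021]
0.45 lin mm [-0.6 -0.9 -7.8] dr [-0.0502 -0.0009  0.0021]
0.5 lin mm [ -0.6  -2.6 -15. ] dr [-0.1002 -0.001   0.0021]
0.6 lin mm [ -0.6  -7.  -29. ] dr [-0.2002 -0.0011  0.002 ]
```

View pics/w6.png

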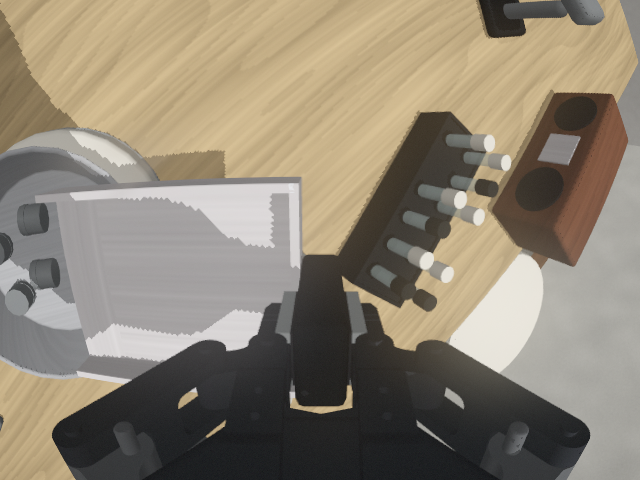

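View pics/t6.png

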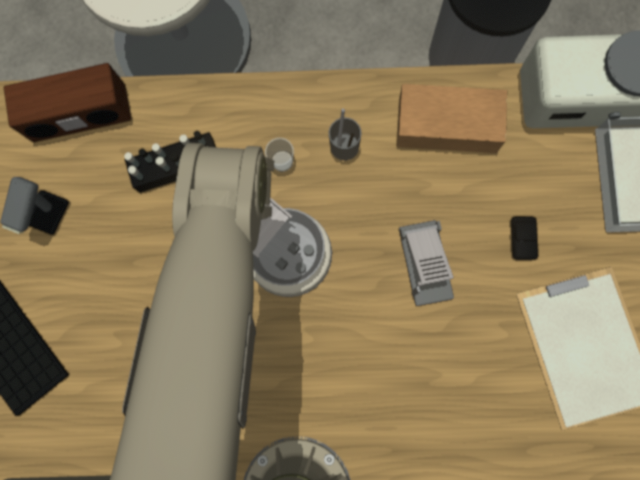

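View pics/s6.png

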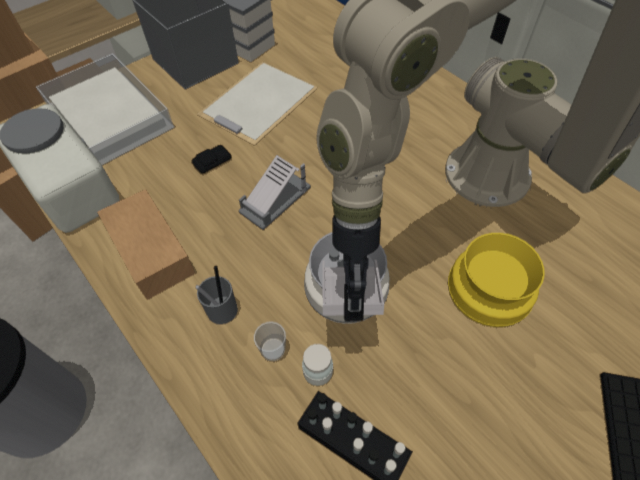

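```bash
python3 - <<'E'
from h import *
go([.618,.145,.2],tool(.877));go([.5612,.3753,.19],tool(.877))
E
```

```text
lin mm [ 2.1 17.6 14.9] dr [ 0.3998 -0.0001  0.0003]
lin mm [193.  143.4  78.9] dr [ 0.3998 -0.0001  0.0003]
```

Request:
{"name": "servo_tool", "arguments": {"dr": [[0,0,0],[0,0,0],[0,0,0],[0,0,0],[0.06,0,0],[0.12,0,0],[0.18,0,0],[0.24,0,0],[0.3,0,0],[0.36,0,0],[0.4,0,0],[0.4,0,0]], "linear": [[0,0,0],[0,0,0],[0,0,0],[0,0,0],[0,2,0],[0,4,2],[1,7,5],[1,10,8],[1,13,11],[2,16,13],[2,18,15],[2,18,15]], "gripper": [0.1,0.1,0.1,0.1,0.1,0.1,0.1,0.1,0.1,0.1,0.1,0.1]}}

```text
time: 12.3
tcp_pos: [0.6191, 0.1464, 0.1994]
eef_rot: [[-0.77, 0.638, -0.0], [0.638, 0.77, 0.0], [0.001, 0.0, -1.0]]
ft_force: [-1.1, -0.1, -2.5]
grip_width: 0.0169
```

```bash
python3 - <<'E'
from h import *
s=monitor.state();print(s['time'],s['tcp_pos'],s['eef_rot'][2])
go([.5612,.3753,.19],tool(.877));go([.5612,.3753,.0315],tool(.877))
E
```

```text
12.3 [0.6191 0.1464 0.1994] [ 0.0007  0.0001 -1.    ]
lin mm [190.6 139.3   9.5] dr [ 0.0001 -0.0007  0.0016]
lin mm [190.5 139.3 168. ] dr [ 0.0001 -0.0007  0.0016]
```

Request:
{"name": "servo_tool", "arguments": {"dr": [[0,0,0],[0,0,0],[0,0,0],[0,0,0],[0,0,0],[0,0,0],[0,0,0],[0,0,0],[0,0,0],[0,0,0],[0,0,0],[0,0,0]], "linear": [[10,7,0],[30,22,0],[50,37,0],[70,51,0],[90,66,0],[110,80,0],[130,95,10],[150,110,20],[170,124,30],[182,133,40],[190,139,50],[191,139,60]], "gripper": [0.1,0.1,0.1,0.1,0.1,0.1,0.1,0.1,0.1,0.1,0.1,0.1]}}

```text
time: 13.5
tcp_pos: [0.5598, 0.3749, 0.1396]
eef_rot: [[-0.77, 0.639, 0.0], [0.639, 0.77, 0.0], [-0.0, 0.001, -1.0]]
ft_force: [0.4, -0.6, -3.3]
grip_width: 0.017
```

```bash
python3 - <<'E'
from h import *
s=monitor.state();print(s['time'],s['tcp_pos'],s['eef_rot'][2],s['ft_force'])
go([.5612,.3753,.0315],tool(.877))
snap('top','t7.png')
a=cv2.imread('pics/t7.png');cv2.imwrite('pics/t7c.png',cv2.resize(a[190:310,80:350],None,fx=2.9,fy=2.9,interpolation=cv2.INTER_CUBIC))
E
```

```text
13.5 [0.5598 0.3749 0.1396] [-0.0001  0.0005 -1.    ] [ 0.4206 -0.5842 -3.3205]
lin mm [ -0.8   1.1 108.1] dr [0.0005 0.0001 0.0011]
```

View pics/t7c.png

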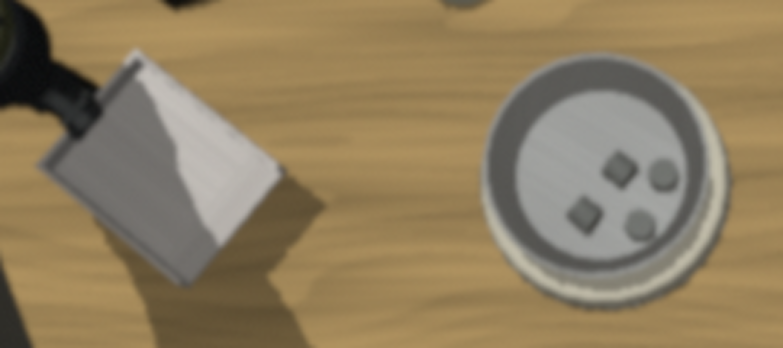

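The crop shows all four caps in the tumbler bowl, near (583,216), (620,168), (640,224) and (663,175), and the tray is empty. Next I lower it.

Request:
{"name": "servo_tool", "arguments": {"dr": [[0,0,0],[0,0,0],[0,0,0],[0,0,0],[0,0,0],[0,0,0],[0,0,0],[0,0,0],[0,0,0],[0,0,0]], "linear": [[0,0,15],[0,0,35],[0,0,55],[0,0,75],[0,0,90],[0,0,98],[0,0,103],[0,0,106],[0,0,108],[0,0,108]], "gripper": [0.1,0.1,0.1,0.1,0.1,0.1,0.1,0.1,0.1,0.1]}}

```text
time: 14.55
tcp_pos: [0.5606, 0.3741, 0.0326]
eef_rot: [[-0.769, 0.64, 0.001], [0.64, 0.769, 0.0], [-0.0, 0.001, -1.0]]
ft_force: [-0.9, 0.2, -2.9]
grip_width: 0.0172
```

Request:
{"name": "servo_tool", "arguments": {"dr": [[0,0,0],[0,0,0],[0,0,0]], "linear": [[0,0,0.5],[0,0,0.8],[0,0,0.8]], "gripper": [0.1,0.1,0.1]}}

```text
time: 14.85
tcp_pos: [0.5603, 0.3742, 0.0317]
eef_rot: [[-0.769, 0.639, 0.0], [0.639, 0.769, 0.0], [-0.0, 0.0, -1.0]]
ft_force: [-0.2, -0.1, -3.3]
grip_width: 0.0171
```

Still about 1.3 mm up.

Request:
{"name": "servo_tool", "arguments": {"dr": [[0,0,0],[0,0,0],[0,0,0],[0,0,0]], "linear": [[0,0,0.5],[0,0,1],[0,0,1.3],[0,0,1.3]], "gripper": [0.1,0.1,0.1,0.1]}}

```text
time: 15.25
tcp_pos: [0.5603, 0.3741, 0.0304]
eef_rot: [[-0.769, 0.639, 0.0], [0.639, 0.769, 0.0], [-0.0, 0.0, -1.0]]
ft_force: [0.1, -1.1, -0.4]
grip_width: 0.0173
```

On the desk (force down from -3.3 to -0.4 N). I release gradually, then withdraw.

Request:
{"name": "servo_tool", "arguments": {"dr": [[0,0,0],[0,0,0],[0,0,0],[0,0,0],[0,0,0],[0,0,0],[0,0,0]], "linear": [[0,0,0],[0,0,0],[0,0,0],[0,0,0],[0,0,0],[0,0,0],[0,0,0]], "gripper": [0.2,0.25,0.35,0.45,0.55,0.6,0.6]}}

```text
time: 15.95
tcp_pos: [0.5603, 0.3741, 0.0301]
eef_rot: [[-0.769, 0.639, 0.0], [0.639, 0.769, -0.0], [-0.0, 0.0, -1.0]]
ft_force: [-0.0, 0.2, 0.2]
grip_width: 0.0514
```

Request:
{"name": "servo_tool", "arguments": {"dr": [[0,0,0],[0,0,0],[0,0,0],[0,0,0],[0,0,0],[0,0,0],[0,0,0],[0,0,0],[0,0,0]], "linear": [[0,0,-8],[0,0,-22],[0,0,-42],[0,0,-65],[0,0,-90],[0,0,-115],[0,0,-140],[0,0,-165],[0,0,-170]], "gripper": [0.6,0.6,0.6,0.6,0.6,0.6,0.6,0.6,0.6]}}

```text
time: 16.85
tcp_pos: [0.5619, 0.375, 0.2053]
eef_rot: [[-0.769, 0.639, 0.007], [0.639, 0.769, 0.003], [-0.003, 0.007, -1.0]]
ft_force: [-0.2, 0.6, 0.4]
grip_width: 0.051
```

```bash
python3 - <<'E'
from h import *
snap('wrist','w8.png')
s=monitor.state();print(s['time'],s['tcp_pos'],s['joint_pos'],s['ft_force'])
# half-way pressing pose
yw=.165;c=np.array([.4824,-.289]);x=np.array([np.cos(yw),np.sin(yw)])
h=c+.07*x
for a in (0,.25): print(h-x*.115*np.cos(.5-a), .032+.115*np.sin(.5-a)+.0035*np.cos(.5-a))
go([.4,.0,.25],tool(-.1));
E
```

```text
16.9 [0.5617 0.3748 0.2042] [ 0.4698  0.517   0.2874  1.3348 -0.0001  1.1635] [0.7107 0.53   0.5458]
[ 0.4519 -0.2941] 0.09020547590609965
[ 0.4415 -0.2958] 0.06384264879025739
lin mm [-115.5 -391.3  -47.8] dr [ 0.0066 -0.0005  0.977 ]
```

View pics/w8.png

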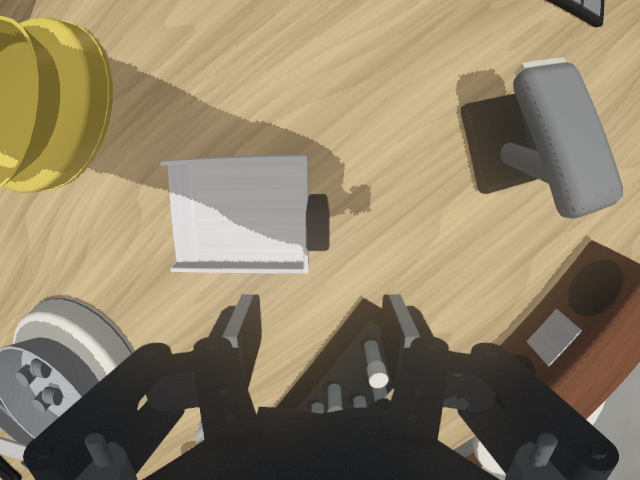

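Request:
{"name": "servo_tool", "arguments": {"dr": [[0,0,0.1],[0,0,0.2],[0,0,0.3],[0,0,0.4],[0,0,0.5],[0,0,0.6],[0,0,0.7],[0,0,0.7],[0,0,0.7],[0,0,0.7],[0,0,0.7],[0,0,0.7]], "linear": [[-11,-39,-5],[-23,-78,-10],[-35,-117,-15],[-46,-156,-20],[-58,-195,-25],[-69,-234,-30],[-81,-273,-35],[-92,-313,-40],[-104,-352,-45],[-115,-391,-48],[-115,-391,-48],[-115,-391,-48]], "gripper": [0.6,0.5,0.4,0.3,0.2,0.1,0,0,0,0,0,0]}}

```text
time: 18.1
tcp_pos: [0.3981, -0.0007, 0.2476]
eef_rot: [[-0.173, 0.985, -0.0], [0.985, 0.173, 0.0], [0.0, -0.0, -1.0]]
ft_force: [-0.3, -0.6, -0.3]
grip_width: -0.0001
```

```bash
python3 - <<'E'
from h import *
s=monitor.state();print(s['time'],s['tcp_pos'],s['joint_pos'],s['grip_width'])
go([.4515,-.294,.2],tool(.165,-.25))
E
```

```text
18.1 [ 0.3981 -0.0007  0.2476] [-0.2043 -0.0353 -0.3235  1.283   0.0003  1.1923] -7.804327020922595e-05
lin mm [-298.1    1.8   47.5] dr [0.2497 0.0007 0.0092]
```

Request:
{"name": "servo_tool", "arguments": {"dr": [[0.05,0,0],[0.1,0,0],[0.15,0,0],[0.2,0,0],[0.25,0,0.01],[0.25,0,0.01],[0.25,0,0.01],[0.25,0,0.01],[0.25,0,0.01],[0.25,0,0.01]], "linear": [[-38,0,3],[-76,0,6],[-114,1,10],[-152,1,15],[-190,1,20],[-228,2,30],[-266,2,40],[-298,2,47],[-298,2,47],[-298,2,47]], "gripper": [0,0,0,0,0,0,0,0,0,0]}}

```text
time: 19.1
tcp_pos: [0.4535, -0.2921, 0.1996]
eef_rot: [[-0.167, 0.955, -0.245], [0.986, 0.162, -0.041], [0.001, -0.249, -0.969]]
ft_force: [-0.2, 0.4, 0.9]
grip_width: -0.0002
```

```bash
python3 - <<'E'
from h import *
s=monitor.state();print(s['time'],s['tcp_pos'],s['eef_rot'],s['joint_pos'],s['ft_force'])
snap('wrist','w9.png');snap('scene','s9.png')
a=cv2.imread('pics/s9.png');cv2.imwrite('pics/s9c.png',cv2.resize(a[110:250,190:350],None,fx=4.5,fy=4.2,interpolation=cv2.INTER_CUBIC))
E
```

```text
19.1 [ 0.4535 -0.2921  0.1996] [[-0.167   0.9549 -0.2455]
 [ 0.986   0.1619 -0.0408]
 [ 0.0008 -0.2488 -0.9686]] [-0.6226  0.4186  0.093   1.4246 -0.1772  0.7964] [-0.2174  0.4457  0.8629]
```

View pics/w9.png

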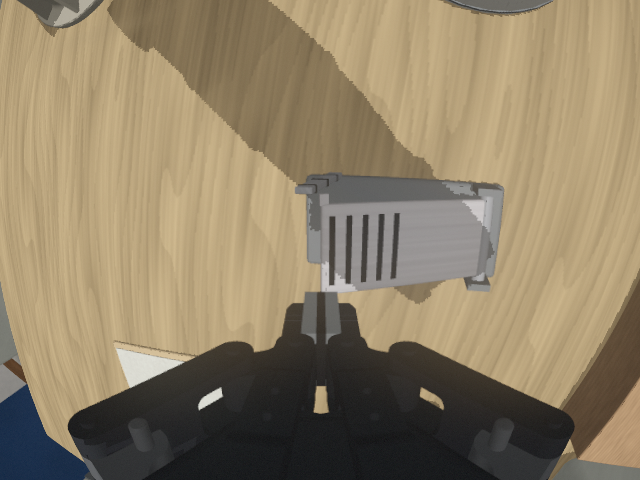

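View pics/s9c.png

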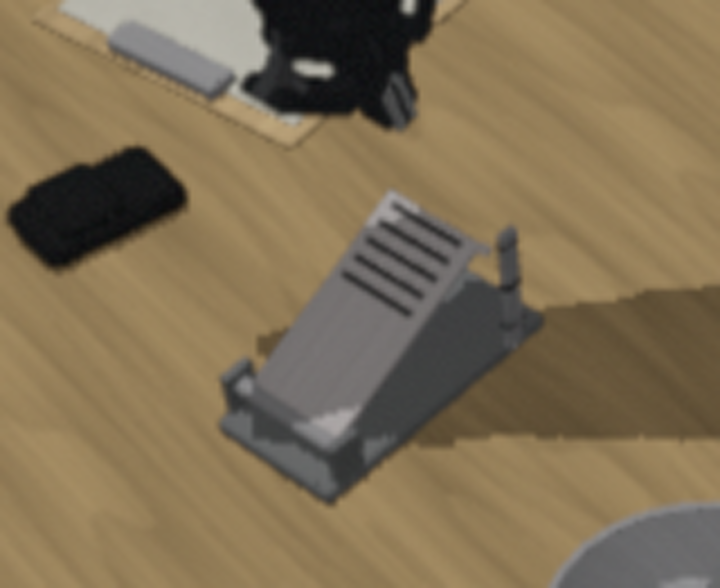

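```bash
python3 - <<'E'
from h import *
c=load('w9'); print(fonz(c,(365,247),.09), 'free-end corners',fonz(c,(323,291),.099),fonz(c,(322,210),.099))
s=monitor.state()
for z in (.1,.09,.08,.0638): go([.4415+(z-.0638)*.26,-.2958+(z-.0638)*.04,z],tool(.165,-.25),s)
E
```

```text
[ 0.457  -0.2948] free-end corners [ 0.4347 -0.3319] [ 0.424  -0.2732]
lin mm [-2.4 22.1 98.4] dr [-0.0005  0.0012  0.0038]
lin mm [ -2.3  22.1 108.7] dr [-0.0005  0.0012  0.0038]
lin mm [ -2.3  22.  119.1] dr [-0.0005  0.0012  0.0038]
lin mm [ -2.2  21.9 135.8] dr [-0.0005  0.0012  0.0038]
```

Request:
{"name": "servo_tool", "arguments": {"dr": [[0,0,0],[0,0,0],[0,0,0],[0,0,0],[0,0,0],[0,0,0]], "linear": [[-1,10,20],[-2,20,40],[-2,24,60],[-2,24,80],[-2,24,95],[-2,24,95]], "gripper": [0,0,0,0,0,0]}}

```text
time: 19.8
tcp_pos: [0.4521, -0.2929, 0.1018]
eef_rot: [[-0.168, 0.954, -0.246], [0.986, 0.163, -0.041], [0.001, -0.25, -0.968]]
ft_force: [-0.4, 0.6, -0.4]
grip_width: 0.0001
```

Request:
{"name": "servo_tool", "arguments": {"dr": [[0,0,0],[0,0,0],[0,0,0],[0,0,0],[0,0,0],[0,0,0]], "linear": [[0,0,5],[0,0,10],[0,0,15],[0,0,20],[0,0,25],[0,0,25]], "gripper": [0,0,0,0,0,0]}}

```text
time: 20.4
tcp_pos: [0.4469, -0.2967, 0.0788]
eef_rot: [[-0.166, 0.956, -0.244], [0.986, 0.16, -0.043], [-0.002, -0.248, -0.969]]
ft_force: [-0.6, -0.7, 4.8]
grip_width: 0.0
```

```bash
python3 - <<'E'
from h import *
s=monitor.state();print(s['time'],s['tcp_pos'],s['ft_force'])
go([.4445,-.2955,.0638],tool(.165,-.25),s)
E
```

```text
20.4 [ 0.4469 -0.2967  0.0788] [-0.6085 -0.7404  4.7736]
lin mm [ 1.6  1.6 15. ] dr [-0.0001  0.0024  0.0012]
```

Request:
{"name": "servo_tool", "arguments": {"dr": [[0,0,0],[0,0,0],[0,0,0],[0,0,0],[0,0,0],[0,0,0]], "linear": [[0,0,4],[0,0,8],[0,0,12],[0,0,14],[0,0,14],[0,0,14]], "gripper": [0,0,0,0,0,0]}}

```text
time: 21.0
tcp_pos: [0.4431, -0.2974, 0.0661]
eef_rot: [[-0.166, 0.955, -0.245], [0.986, 0.16, -0.043], [-0.002, -0.248, -0.969]]
ft_force: [-3.0, -1.2, 6.6]
grip_width: -0.0
```

```bash
python3 - <<'E'
from h import *
s=monitor.state();print(s['time'],s['tcp_pos'],s['ft_force'])
for n in ('scene','top','wrist'): snap(n,n[0]+'10.png')
a=cv2.imread('pics/s10.png');cv2.imwrite('pics/s10c.png',cv2.resize(a[145:235,230:320],None,fx=6,fy=6,interpolation=cv2.INTER_CUBIC))
E
```

```text
21.0 [ 0.4431 -0.2974  0.0661] [-2.995  -1.2424  6.6334]
```

View pics/s10c.png

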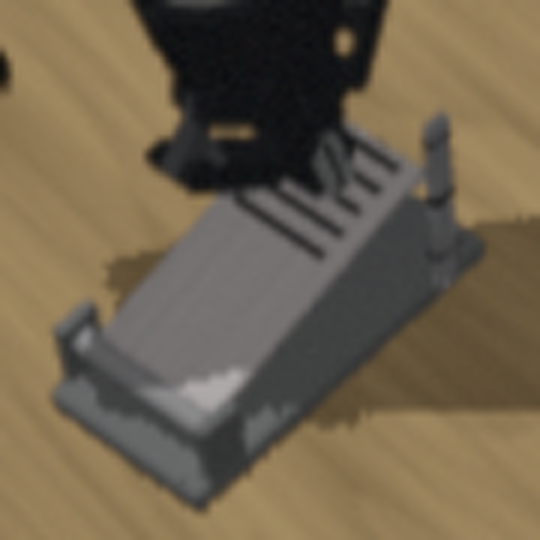

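View pics/w10.png

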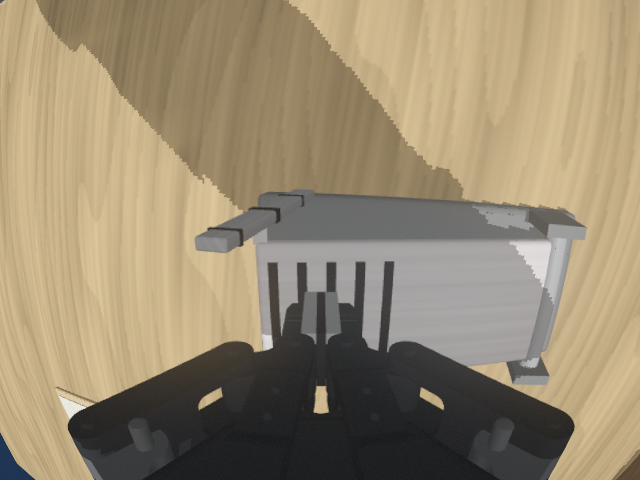

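View pics/t10.png

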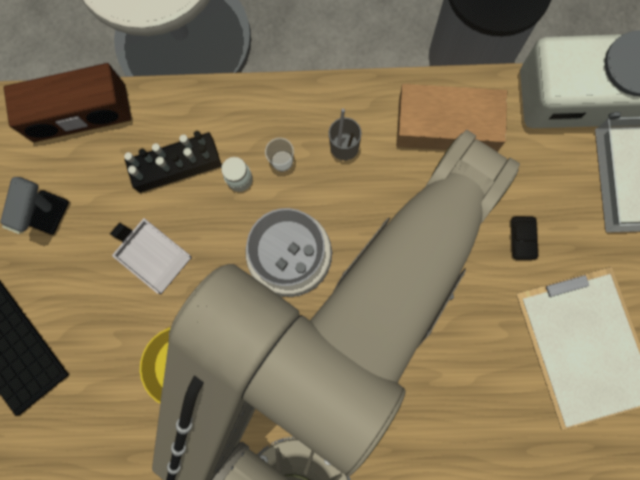

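Request:
{"name": "servo_tool", "arguments": {"dr": [[0,0,0],[0,0,0],[0,0,0],[0,0,0],[0,0,0],[0,0,0]], "linear": [[0,0,1],[0,0,2],[0,0,2],[0,0,2],[0,0,2],[0,0,2]], "gripper": [0,0,0,0,0,0]}}

```text
time: 21.75
tcp_pos: [0.4426, -0.2975, 0.0643]
eef_rot: [[-0.166, 0.955, -0.245], [0.986, 0.16, -0.044], [-0.002, -0.248, -0.969]]
ft_force: [-2.7, -0.9, 8.6]
grip_width: -0.0002
```

```bash
python3 - <<'E'
from h import *
s=monitor.state();print(s['time'],s['tcp_pos'],s['ft_force'],abs(s['joint_vel']).max())
c=snap('scene','s11.png');snap('top','t11.png')
a=cv2.imread('pics/s11.png');cv2.imwrite('pics/s11c.png',cv2.resize(a[145:235,230:320],None,fx=6,fy=6,interpolation=cv2.INTER_CUBIC))
yw=.165;x=np.array([np.cos(yw),np.sin(yw),0]);y=np.array([-x[1],x[0],0]);h=np.array([.4824,-.289,.032])+.07*x
for an in (0,.15,.2,.25,.3,.35):
    b=.5-an;e=h+.14*(-x*np.cos(b)+[0,0,np.sin(b)])+.033*y+.0035*(x*np.sin(b)+[0,0,np.cos(b)])
    print(an,((proj(c,e)[0]-[230,145])*6).round())
m=np.array([.4824,-.289,0])-.062*x+.043*y
print('marks',[((proj(c,m+[0,0,z])[0]-[230,145])*6).round() for z in (.1,.066,.032)])
E
```

```text
21.75 [ 0.4426 -0.2975  0.0643] [-2.6956 -0.8509  8.6301] 0.00127531353508857
0 [402. 138.]
0.15 [420. 157.]
0.2 [424. 164.]
0.25 [428. 172.]
0.3 [432. 181.]
0.35 [435. 190.]
marks [array([439., 138.]), array([443., 195.]), array([446., 249.])]
```

View pics/s11c.png

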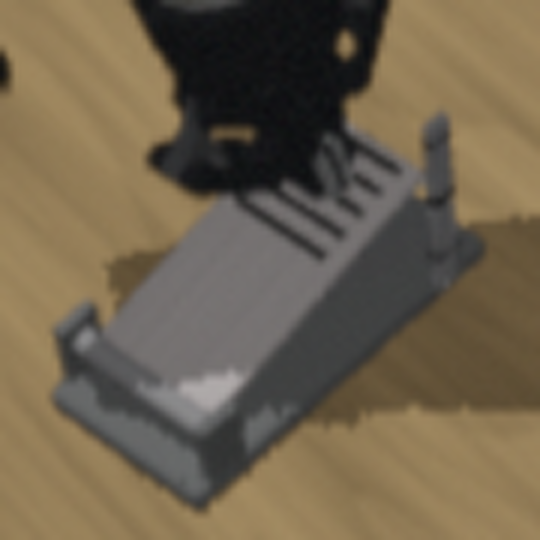

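Request:
{"name": "servo_tool", "arguments": {"dr": [[0,0,0],[0,0,0],[0,0,0]], "linear": [[0,0,0],[0,0,0],[0,0,0]], "gripper": [0,0,0]}}

```text
time: 22.15
tcp_pos: [0.4427, -0.2975, 0.0643]
eef_rot: [[-0.166, 0.955, -0.245], [0.986, 0.16, -0.044], [-0.002, -0.248, -0.969]]
ft_force: [-3.0, -0.2, 7.9]
grip_width: -0.0001
```

```bash
python3 - <<'E'
from h import *
s=monitor.state();print(s['time'],s['tcp_pos'],s['ft_force'],abs(s['joint_vel']).max())
a=load('t11')['image'].astype(int);b=load('top0')['image'].astype(int)
for n,(x,y) in dict(rack=(172,160),jar=(236,172),beaker=(281,157),pot=(345,138),mouse=(524,238)).items(): print(n,abs(a-b)[y-25:y+25,x-25:x+25].mean())
print(finish_job())
E
```

```text
22.15 [ 0.4427 -0.2975  0.0643] [-3.0021 -0.1671  7.9099] 0.0025489989130684423
rack 0.968
jar 1.2530666666666668
beaker 1.1658666666666666
pot 1.012
mouse 1.0070666666666668
the job is handed in; nothing more can be done
None
```

I lifted the tray by its grip, tipped all four caps into the steel tumbler bowl, and set the empty tray back where it had stood. I then pressed the paddle with the closed gripper and handed the job in at 22.15 s, still holding it; `finish_job` gave no verdict.

- **Caps and tray:** the overhead view taken while holding the paddle shows all four caps in the bowl. It also shows the tray empty and upright on the desk, with nothing touching it.
- **Paddle:** the pushing force was about 8 N and steady. From the tool height (64.3 mm) and the scene image I put the paddle at about 0.25 rad, half way; the force agrees.
- **Other objects:** the before and after overhead images are practically the same around the rack, jar, beaker, pen pot and mouse.

No check failed or disagreed beyond a few millimetres. In the scene picture the plate corner sat up to about 8 px off the model in the 6× enlargement, roughly one pixel in the original image.

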